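# Trap the granite punching slab in the bench fence

## Task

Get the granite slab ready for punching by pushing alone: slide it back flat against the aluminium fence and sideways up against the steel end stop, and push the sliding stop along the fence until it touches the slab's other side, so that the slab is trapped squarely between the two stops. Do not lift or tip the slab or pinch the sliding stop between the fingers, leave the mallet, the glue jar and the wooden slicker where they are, and take the hand away at the end.

Things in the scene. Friction and masses are not known exactly. Their poses are not given: they have to be found in the camera images.
- slab: Loose speckled grey granite slab, a flat block 100 mm (its x) by 140 mm (its y) by 20 mm high, 0.6 to 0.9 kg, lying on the green mat in front of the fence, turned up to 0.3 rad from square with it. Origin: centre of its underside. It slides under a push of about 3 to 7 N. Pushed by one finger while a corner rests on the fence it may jam; two spread fingers bring it square.
- fence: Straight aluminium fence bar screwed to the bench, 460 mm long (its y), 40 mm deep (its x), 30 mm high. Origin: at mid length at the foot of its front face, at surface level; the front face is the plane x = 0 of this frame, and the slab lies on its -x side, the robot's side. It does not move.
- end_stop: Steel angle stop bolted fast on the fence near its left (+y) end, with a dark bolt head; its upright plate is 12 mm thick, stands 5 to 57 mm above the surface and reaches 75 mm out in front of the fence. Origin: on the inner face (looking to -y, to the slab), in the plane of the fence's front face, at surface level; axes as the fence. It does not move.
- slide_stop (a joint): Travel of the sliding stop along the fence in m: 0 at its right (-y) end of travel, growing towards the end stop (+y of the fence) up to 0.225. The stop is an aluminium saddle between two black nylon cheek plates, 36 mm wide along the fence and 56 mm high in all. It needs a push of about 3 to 5 N and stays where it is left.
- stop_inner_face (a point): Point on the sliding stop's inner face (the cheek towards the slab and the end stop), in the plane of the fence's front face, 31 mm above the surface. Axes as the fence.
- stop_outer_face (a point): Point on the sliding stop's outer face (the cheek away from the slab, the one to push on), in the plane of the fence's front face, 31 mm above the surface, 36 mm from the inner face. The cheeks are 8 mm thick, 85 mm deep (from 32 mm in front of the fence's front face to 53 mm behind it) and stand from 6 to 56 mm above the surface. Axes as the fence.
- mallet: Bystander: mallet lying on the mat right of the work, flat wooden handle along its x, 272 mm long in all, white plastic head 85 mm across and 46 mm high centred at x = +150 mm. Origin: on the handle's line at surface level, 100 mm from its butt and 150 mm from the head's centre.
- glue_jar: Bystander: white round jar with a grey cap, 60 mm across, 65 mm high, standing left of the end stop. Origin: centre of its underside.
- slicker: Bystander: turned dark wood edge slicker standing on end, 30 mm across, 90 mm high, at the near left of the work. Origin: centre of its underside.
Mind the look-alikes: they are no part of the job. Of the things that look like the slab, the larger one is meant.

How it is judged:
By the outcome, as a careful person would: the job done as asked, in the order asked, and still so for the second after the job is handed in, with the robot touching nothing.
It also fails if it takes over 58 s, if anything falls off the work surface, if the arm or the gripper's body presses on something with over 40 N, if the wrist force passes 120 N, or if a joint passes its speed limit or range.

## Robot

A 6-joint arm with a two-finger parallel gripper is mounted at the origin on the work surface. World frame = base frame: x ahead of the robot, y to its left, z up, the work surface at z = 0. Lengths are in m, angles in rad, forces in N, time in s.
With the tool pointing down it reaches from about 0.425 to 0.95 m from the base axis. Payload 3.5 kg.
Tool frame: the origin (TCP) lies between the finger pads; the fingertips stand 19 mm ahead of it and the grasp point (between the pads) is the TCP; z points along the fingers, y is the line along which they close (so a half turn about z gives the same grasp; the last joint's range is limited). The gripper opens to 85 mm and grips with 20 to 120 N. Pads are 22 mm wide; open, the fingers measure 114 mm over their backs; the gripper's body (76 mm by 85 mm) begins 54 mm behind the grasp point. The pads swing forward as they close: fully open they stand 13 mm farther back than shut.
Start: joints at [0.986, 0.286, 1.577, -0, 1.279, -0.15], TCP at [0.284, 0.612, 0.25] pointing down, gripper open.
Joint ranges: [-2.77, 2.77], [-0.9, 2.22], [0.21, 2.48], [-1.53, 4.67], [0.24, 2.81], [-2.84, 2.84]. Speed limits (rad/s): [2.79, 2.79, 3.14, 3.14, 3.14, 3.14].

## Interface

Orientations are given as a unit quaternion [x, y, z, w].
In Python, from plant import monitor, eyes, ctrl gives the robot as it stands.
- The arm moves only by the shell command python3 -m handwheel 'ROWS' [FORCE]. ROWS is JSON, a list of rows, each a list of 7 numbers: the shift along the tool's x, y, z in units of 40 cm (1.0 is 40 cm), then the turn, a rotation vector about the tool's x, y, z in units of pi rad (1.0 is pi rad), then the opening, from -1 (shut) to 1 (fully open). A call has 1 to 12 rows; each row is the pose to reach, as a shift and turn from the pose commanded when the call began, along the tool's axes at that moment, turning the shorter way round; what a row does not reach only later rows make up. A row lasts 1/8 s, in which the tool goes at most 62.5 mm and 10.7 degrees, less where a joint would pass 70% of its speed; a pose out of reach is approached as far as the arm can. A call with a number of a shift or a turn outside -1 to 1 is refused whole. A call with a gripper value outside its range is refused whole. The fingers move at their own pace and stop on an object; FORCE is the grip in N (left out, the last holds). Time passes only in rows, so rows that repeat a pose let the fingers close. It gives the time, the measured TCP pose, the force, the opening and the grip force at its end, in the units of the state.
- monitor.get_state(): the state, without advancing time (a new reading comes with each control period).
- eyes.read_camera(name): name is "scene" or "top" or "wrist"; returns the picture (480x640x3 uint8, red, green, blue); there is no depth.
- eyes.camera_params(name): a dict with "K" (3x3 intrinsics, pixels), "k1" (the pictures are not rectified: a ray, as slopes to the right and down, at radius r is drawn at 1 + k1 r^2 times it, then the intrinsics apply), "R" (3x3) and "t" (3): a world point X has camera coordinates R X + t. Camera axes: x right, y down, z forward; pixel columns grow to the right and rows downward; lengths in m; the calibration is good to about 2 mm. A picture is of the moment at which its call begins: read the wrist's pose just before it. camera_params takes no time and is no camera call; for the wrist camera it gives the pose at the moment of the call.
- ctrl.sign_off(): hands the job in; it is judged then, once.
The state is a dict: "time": time; "qpos": joint angles; "dq": joint speeds; "joint_efforts": joint torques, N m; "eef_pos": TCP position; "tcp_rot": TCP orientation; "contact_force": force on the tool from outside, world axes, zero at the start; "wrist_torque": the same for the moment, N m; "opening": opening from 0.0 (shut) to 1.0 (fully open); "finger_force": force on a finger pad.
Only numpy, scipy, OpenCV 4.12 (cv2) and the standard library are available. Lean on these libraries where they do the work, as an engineer would, in place of code of your own. Each camera call takes 0.05 s, during which the arm holds its last target. There are 200 camera calls.

## Working session

There is one attempt and no reset: what is moved stays moved. The work goes in short steps, Python scripts to look and compute and a shell command to move; the robot and the scene stay as the last step left them, time stands still between calls to the robot, and variables do not carry over. Pictures are saved under pics/ and viewed, at most 11 in all, crops included, and the job is handed in when it is done.

```bash
mkdir -p pics; ls; python3 - <<'E'
from plant import monitor, eyes, ctrl
import cv2
for n in("top","scene"):
    im=eyes.read_camera(n); cv2.imwrite(f"pics/{n}0.png",im[:,:,::-1])
    p=eyes.camera_params(n); print(n,p)
s=monitor.get_state(); print(s)
E
```

```text
pics
top {'K': array([[506.26034418,   0.        , 328.53644252],
       [  0.        , 506.26034418, 243.28667543],
       [  0.        ,   0.        ,   1.        ]]), 'k1': -0.12921691346013797, 'R': array([[-0.00469105, -0.99980752,  0.01905023],
       [-0.98967475,  0.00191272, -0.14331863],
       [ 0.1432546 , -0.01952585, -0.98949323]]), 't': array([-0.02674052,  0.51844217,  0.89148695])}
scene {'K': array([[464.37618996,   0.        , 313.77033655],
       [  0.        , 464.37618996, 243.147299  ],
       [  0.        ,   0.        ,   1.        ]]), 'k1': 0.011065694099114768, 'R': array([[-0.56422026,  0.82522395, -0.02570857],
       [ 0.47469996,  0.29876925, -0.827887  ],
       [-0.67551125, -0.47931448, -0.56030544]]), 't': array([ 0.3019055 , -0.19070746,  1.42894345])}
{'time': 0.1, 'qpos': array([ 9.86036401e-01,  2.87139180e-01,  1.57803538e+00,  3.19037018e-05,
        1.27860830e+00, -1.49987746e-01]), 'dq': array([ 0.00067671, -0.00107923, -0.00370476,  0.00016568, -0.00068512,
        0.00218108]), 'joint_efforts': array([ 1.24463491e-03, -4.07295728e+01, -2.93699723e+01, -9.76084152e-05,
        3.45745582e-03,  1.03703201e-06]), 'eef_pos': array([0.28396161, 0.6117525 , 0.24904146]), 'tcp_rot': array([ 2.15682346e-01,  9.76462967e-01, -1.01654666e-03, -4.07575405e-04]), 'contact_force': array([ 0.0839061 ,  0.24935861, -0.4097287 ]), 'wrist_torque': array([-0.01556657, -0.03343151, -0.01016396]), 'finger_force': 0.0, 'opening': 1.00096602771948}
```

View pics/top0.png

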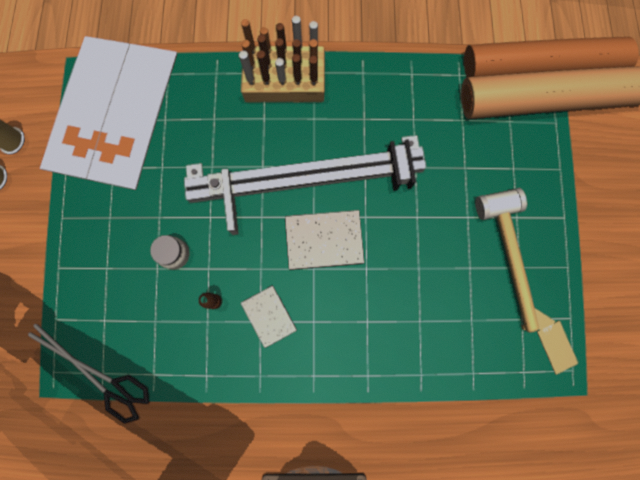

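View pics/scene0.png

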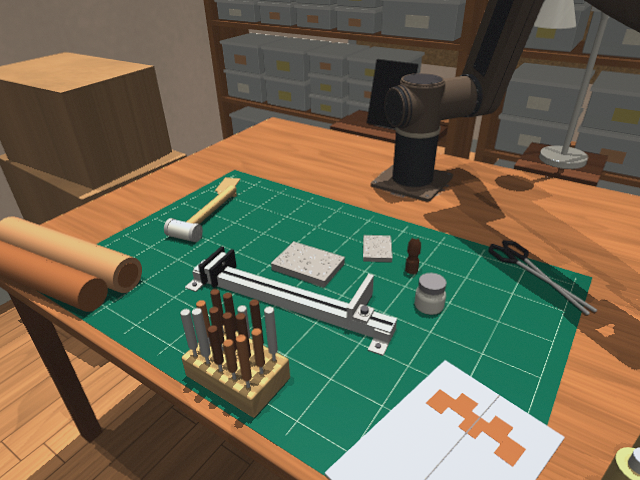

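The top view shows the slab at about (325,239), with the smaller decoy at (268,316). The fence runs from (187,190) to (424,160), the end-stop plate is near (230,205), the sliding stop near (403,165) and the mallet on the right at (515,270). The scene view agrees with this.

```bash
cat > h.py <<'E'
import numpy as np, cv2
from plant import monitor, eyes, ctrl
def ray(n,px):
    p=eyes.camera_params(n); k=np.array(p['K'])
    u=cv2.undistortPoints(np.array(px,float).reshape(-1,1,2),k,np.array([p['k1'],0,0,0.]))[:,0]
    R,t=np.array(p['R']),np.array(p['t'])
    return -R.T@t, np.c_[u,np.ones(len(u))]@R
def onz(n,px,z):
    c,d=ray(n,px); return c+d*((z-c[2])/d[:,2])[:,None]
def slab(im,n='top',zc=.02,box=(270,380,195,285)):
    hsv=cv2.cvtColor(im,cv2.COLOR_RGB2HSV)
    m=((hsv[...,1]<60)&(hsv[...,2]>110)).astype(np.uint8)
    b=np.zeros_like(m); x0,x1,y0,y1=box; b[y0:y1,x0:x1]=m[y0:y1,x0:x1]
    b=cv2.morphologyEx(b,cv2.MORPH_CLOSE,np.ones((5,5)))
    c=max(cv2.findContours(b,0,cv2.CHAIN_APPROX_NONE)[0],key=cv2.contourArea)
    w=onz(n,c[:,0],zc)[:,:2]
    return c,cv2.minAreaRect((w*1000).astype(np.float32))
E
python3 - <<'E'
from h import *
im=eyes.read_camera("top")
c,r=slab(im); print(r, cv2.boxPoints(r))
x0,y0,x1,y1=175,130,440,280
cr=cv2.resize(im[y0:y1,x0:x1],None,fx=3,fy=3,interpolation=cv2.INTER_CUBIC)
cv2.imwrite("pics/crop.png",cr[:,:,::-1])
E
```

```text
((527.5866088867188, -25.23487091064453), (105.11732482910156, 205.04971313476562), 4.7609477043151855) [[ 466.6999     72.573944]
 [ 483.7187   -131.76828 ]
 [ 588.4733   -123.043686]
 [ 571.4545     81.29854 ]]
```

View pics/crop.png

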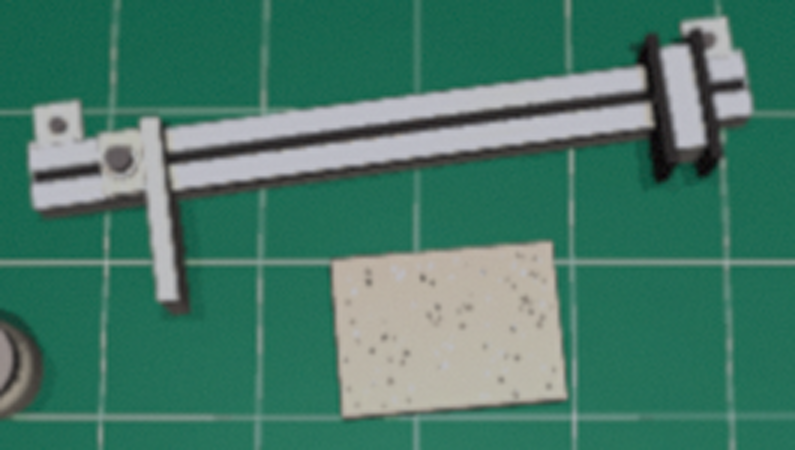

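The crop (3x, offset 175,130) shows the slab corners at (331,260), (552,241), (567,400) and (343,418). The front top edge of the fence runs from about (40,207) to (650,130). The end-stop inner edge runs from (160,118) to (182,300), and the sliding stop's cheeks are at x≈648–718.

```bash
python3 - <<'E'
from h import *
f=lambda l,z:onz('top',[(175+a/3-.33,130+b/3-.33) for a,b in l],z)
print('slab',f([(331,260),(552,241),(567,400),(343,418)],.02)*1000)
F=f([(40,207),(195,188),(400,161),(650,130)],.03);print('fence',F*1000)
E=f([(164,130),(182,298)],.057);print('end',E*1000)
I=f([(648,40),(658,175)],.056);print('inner',I*1000)
O=f([(704,35),(718,168)],.056);print('outer',O*1000)
th=np.arctan2(F[3,0]-F[0,0],F[3,1]-F[0,1]); print('th',th)
# fence frame: y axis dir, x axis dir
d=F[0]-F[3]; d=d[:2]/np.hypot(*d[:2]); yx=d; xx=np.array([d[1],-d[0]]); print('x',xx,'y',yx,'yaw',np.arctan2(xx[1],xx[0]))
p=F[:,:2].mean(0)
for n,P in dict(slab=f([(331,260),(552,241),(567,400),(343,418)],.02),end=E,inner=I,outer=O).items():
    q=P[:,:2]-p; print(n,np.c_[q@xx,q@yx]*1000)
print('p',p)
c,r=slab(eyes.read_camera('top'))
hd=f([(0,0)],0)
print('mallet head',onz('top',[(478,205),(525,200),(480,217)],.03), 'jar',onz('top',[(168,250)],.065),'slicker',onz('top',[(209,300)],.09))
E
```

```text
slab [[572.36752688  52.99291391  20.        ]
 [584.43283371 -86.14425209  20.        ]
 [483.64060898 -94.13001645  20.        ]
 [472.8137088   44.80392858  20.        ]]
fence [[ 604.96565354  236.01509566   30.        ]
 [ 616.63675671  138.16799916   30.        ]
 [ 633.71431791    9.56645932   30.        ]
 [ 654.27569897 -148.69773777   30.        ]]
end [[646.59823212 153.91618223  57.        ]
 [541.92694129 140.11426251  57.        ]]
inner [[ 704.93240141 -145.1891882    56.        ]
 [ 618.18039235 -148.99605894   56.        ]]
outer [[ 708.5654901  -180.55033058   56.        ]
 [ 622.78600337 -186.30688885   56.        ]]
th 3.0141140714029766
x [0.9918856  0.12713359] y [-0.12713359  0.9918856 ] yaw 0.12747858218681685
slab [[ -55.31760588    1.27301547]
 [ -61.03920934 -138.26904215]
 [-162.02882487 -133.37592933]
 [-155.10469989    5.80711324]]
end [[ 31.14149952  91.94013621]
 [-74.43513455  91.55744785]]
inner [[  50.97598228 -212.15440702]
 [ -35.55606771 -204.90129284]]
outer [[  50.08400162 -247.69050268]
 [ -35.73128825 -242.49489573]]
p [0.62739811 0.05876295]
mallet head [[ 0.59261761 -0.31381635  0.03      ]
 [ 0.60312418 -0.40821377  0.03      ]
 [ 0.56932841 -0.31649725  0.03      ]] jar [[0.50279703 0.25956239 0.065     ]] slicker [[0.41314363 0.17753106 0.09      ]]
```

```bash
cat >> h.py <<'E'
from scipy.spatial.transform import Rotation as Ro
P0=np.array([.62740,.05876]); YAW=.129
XX=np.array([np.cos(YAW),np.sin(YAW)]); YY=np.array([-XX[1],XX[0]])
def tofence(w): q=np.asarray(w)[...,:2]-P0; return np.stack([q@XX,q@YY],-1)
def row(x,y,z,ang):  # fence coords mm of TCP, angle (deg) of tool y from fence x
    s=monitor.get_state(); R=Ro.from_quat(s['tcp_rot'])
    t=np.r_[P0+XX*x/1e3+YY*y/1e3,z/1e3]
    a=np.radians(ang)+YAW; yv=[np.cos(a),np.sin(a),0]; zv=[0,0,-1]
    T=Ro.from_matrix(np.c_[np.cross(yv,zv),yv,zv])
    return np.round(np.r_[R.inv().apply(t-s['eef_pos'])/.4,(R.inv()*T).as_rotvec()/np.pi],4).tolist()
def st():
    s=monitor.get_state(); print('t',round(s['time'],2),'fence',np.round(np.r_[tofence(s['eef_pos'])*1e3,s['eef_pos'][2]*1e3],1),'F',np.round(s['contact_force'],1),'op',round(s['opening'],2))
E
python3 - <<'E'
from h import *
st(); print(row(-192,-66,150,90)); print(row(-192,-66,45,90))
print(tofence(onz('top',[(242,303),(273,287),(296,327),(265,346)],.01))*1000)
E
```

```text
t 0.2 fence [-269.3  592.7  249.4] F [ 0.8 -0.  -1. ] op 1.0
[-1.0434, -1.2883, 0.2502, -0.0004, -0.0002, -0.1795]
[-1.0435, -1.2879, 0.5127, -0.0004, -0.0002, -0.1795]
[[-205.81489824  101.31381673]
 [-183.68619388   40.33222018]
 [-262.80079859    7.07966874]
 [-289.97528699   68.27440332]]
```

```bash
R='[-0.55,-0.68,0.0,0,0,-0.18,1]'; python3 -m handwheel "[[-0.55,-0.68,0,0,0,-0.18,1],[-0.55,-0.68,0,0,0,-0.18,1],[-0.55,-0.68,0,0,0,-0.18,1],[-0.55,-0.68,0,0,0,-0.18,1],[-0.55,-0.68,0,0,0,-0.18,1],[-0.55,-0.68,0,0,0,-0.18,1],[-0.55,-0.68,0,0,0,-0.18,1]]"; python3 -c "
from h import *
st(); print(row(-192,-66,150,90)); print(row(-192,-66,45,90))"
```

```text
time: 1.08
eef_pos: [0.3697, 0.2709, 0.2503]
tcp_rot: [-0.063, 0.998, -0.0, 0.0]
contact_force: [0.4, 0.7, 0.5]
opening: 1.002
finger_force: 0.0
t 1.07 fence [-228.3  243.5  250.3] F [0.4 0.7 0.5] op 1.0
[-0.0926, -0.7736, 0.2508, -0.0, 0.0001, -0.0008]
[-0.0925, -0.7736, 0.5133, -0.0, 0.0001, -0.0008]
```

```bash
python3 -m handwheel "[[-0.09,-0.773,0,0,0,0,1],[-0.09,-0.773,0,0,0,0,1],[-0.09,-0.773,0,0,0,0,1],[-0.09,-0.773,0,0,0,0,1],[-0.09,-0.773,0.25,0,0,0,1],[-0.09,-0.773,0.45,0,0,0,1],[-0.09,-0.773,0.55,0,0,0,1],[-0.09,-0.773,0.55,0,0,0,1],[-0.09,-0.773,0.55,0,0,0,1],[-0.09,-0.773,0.55,0,0,0,1]]"; python3 -c "
from h import *
st(); cv2.imwrite('pics/s1.png',eyes.read_camera('scene')[180:340,230:450,::-1].repeat(3,0).repeat(3,1))"
```

```text
time: 2.33
eef_pos: [0.4467, -0.0288, 0.0318]
tcp_rot: [-0.066, 0.998, -0.0, 0.001]
contact_force: [0.1, 0.4, 0.6]
opening: 0.998
finger_force: 0.0
t 2.33 fence [-190.5  -63.5   31.8] F [0.1 0.4 0.6] op 1.0
```

View pics/s1.png

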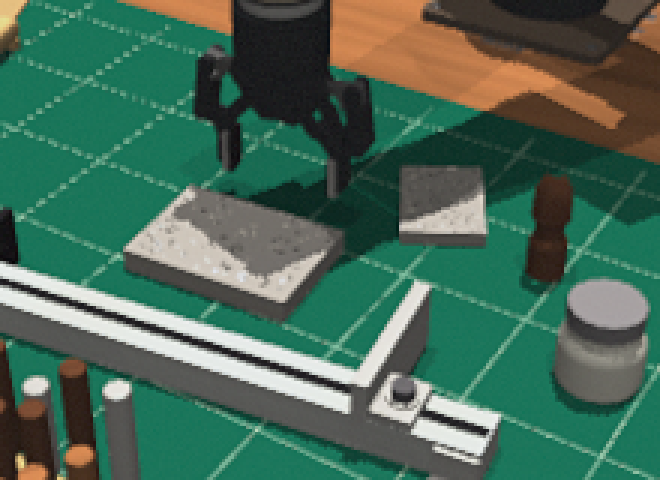

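The fingers straddle behind the slab's near edge with the tips still clearly above the mat, about slab-top height. I'm lowering gently.

```bash
python3 -m handwheel "[[0,0,0.01,0,0,0,1],[0,0,0.02,0,0,0,1],[0,0,0.025,0,0,0,1],[0,0,0.025,0,0,0,1]]"; python3 -m handwheel "[[0,0,0.01,0,0,0,1],[0,0,0.018,0,0,0,1],[0,0,0.018,0,0,0,1]]"
```

```text
time: 2.88
eef_pos: [0.4451, -0.029, 0.0202]
tcp_rot: [-0.065, 0.998, 0.0, -0.0]
contact_force: [-0.5, 0.5, -0.3]
opening: 1.003
finger_force: 0.0
time: 3.25
eef_pos: [0.4449, -0.029, 0.0127]
tcp_rot: [-0.065, 0.998, 0.0, -0.0]
contact_force: [-0.2, 0.5, -0.5]
opening: 1.003
finger_force: 0.0
```

```bash
python3 -m handwheel "[[-0.015,0,0,0,0,0,1],[-0.03,0,0,0,0,0,1],[-0.045,0,0,0,0,0,1],[-0.058,0,0,0,0,0,1],[-0.071,0,0,0,0,0,1],[-0.084,0,0,0,0,0,1],[-0.097,0,0,0,0,0,1],[-0.11,0,0,0,0,0,1],[-0.123,0,0,0,0,0,1],[-0.136,0,0,0,0,0,1],[-0.149,0,0,0,0,0,1],[-0.16,0,0,0,0,0,1]]";  python3 -m handwheel "[[-0.01,0,0,0,0,0,1],[-0.018,0,0,0,0,0,1],[-0.024,0,0,0,0,0,1],[-0.03,0,0,0,0,0,1],[-0.034,0,0,0,0,0,1],[-0.034,0,0,0,0,0,1]]"; python3 -c "
from h import *
st(); cv2.imwrite('pics/t1.png',cv2.resize(eyes.read_camera('top')[130:280,175:440,::-1],None,fx=3,fy=3))"
```

```text
time: 4.75
eef_pos: [0.5062, -0.0204, 0.0126]
tcp_rot: [-0.066, 0.998, 0.001, -0.004]
contact_force: [-8.5, -0.8, 6.9]
opening: 0.998
finger_force: 4.4
time: 5.5
eef_pos: [0.5199, -0.0186, 0.0126]
tcp_rot: [-0.066, 0.998, 0.001, -0.004]
contact_force: [-6.9, -0.8, 5.2]
opening: 0.998
finger_force: 3.5
t 5.5 fence [-116.6  -62.9   12.6] F [-6.9 -0.8  5.2] op 1.0
```

View pics/t1.png

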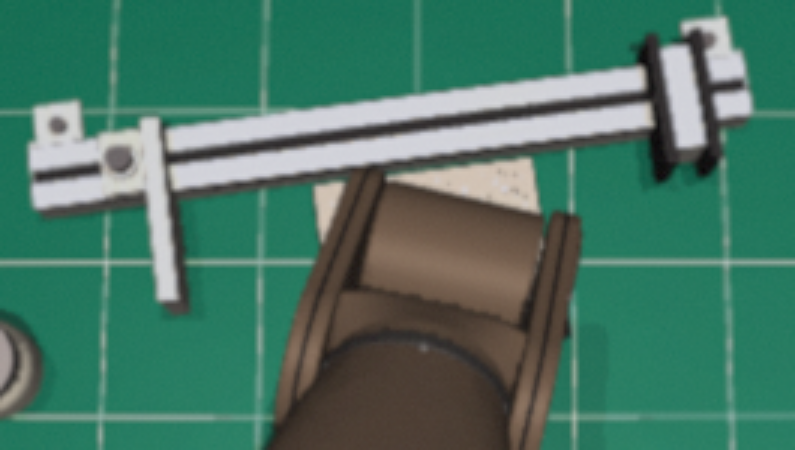

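The slab, partly hidden, is nearly at the fence with a few mm still to go. I'll continue slowly.

```bash
python3 -m handwheel "[[-0.005,0,0,0,0,0,1],[-0.01,0,0,0,0,0,1],[-0.015,0,0,0,0,0,1],[-0.015,0,0,0,0,0,1]]";  python3 -m handwheel "[[-0.003,0,0,0,0,0,1],[-0.006,0,0,0,0,0,1],[-0.006,0,0,0,0,0,1]]"; python3 -c "
from h import *
st()"
```

```text
time: 6.05
eef_pos: [0.526, -0.0178, 0.0125]
tcp_rot: [-0.066, 0.998, 0.001, -0.003]
contact_force: [-5.9, -1.0, 3.9]
opening: 1.003
finger_force: 3.0
time: 6.42
eef_pos: [0.5266, -0.0177, 0.0125]
tcp_rot: [-0.066, 0.998, 0.001, -0.006]
contact_force: [-12.4, -3.1, 10.1]
opening: 1.002
finger_force: 6.1
t 6.42 fence [-109.8  -62.9   12.5] F [-12.4  -3.1  10.1] op 1.0
```

```bash
python3 -m handwheel "[[-0.004,0,0,0,0,0,1],[-0.008,0,0,0,0,0,1],[-0.008,0,0,0,0,0,1]]"; python3 -m handwheel "[[0.02,0,0,0,0,0,1],[0.08,0,0,0,0,0,1],[0.08,0,-0.2,0,0,0,1],[0.08,0,-0.4,0,0,0,1],[0.08,0,-0.4,0,0,0,1]]"; python3 -c "
from h import *
st(); print(row(-52,-185,130,0),row(-52,-185,130,180))"
```

```text
time: 6.8
eef_pos: [0.5267, -0.0176, 0.0121]
tcp_rot: [-0.066, 0.998, 0.001, -0.011]
contact_force: [-20.0, -5.2, 15.9]
opening: 1.0
finger_force: 10.6
time: 7.42
eef_pos: [0.5038, -0.0218, 0.1773]
tcp_rot: [-0.065, 0.998, -0.001, 0.003]
contact_force: [-0.1, -0.2, -0.1]
opening: 1.0
finger_force: 0.0
t 7.42 fence [-132.9  -64.   177.3] F [-0.1 -0.2 -0.1] op 1.0
[-0.2009, -0.3026, 0.1201, 0.0011, 0.0022, 0.5006] [-0.2009, -0.3026, 0.1201, -0.0022, 0.0011, -0.4994]
```

```bash
python3 -m handwheel "[[-0.2,-0.26,0,0,0,0.06,-0.3],[-0.2,-0.26,0,0,0,0.12,-0.3],[-0.2,-0.26,0,0,0,0.18,-0.3],[-0.2,-0.26,0,0,0,0.24,-0.3],[-0.2,-0.26,0,0,0,0.30,-0.3],[-0.2,-0.26,0,0,0,0.36,-0.3],[-0.2,-0.26,0,0,0,0.42,-0.3],[-0.2,-0.26,0,0,0,0.48,-0.3],[-0.2,-0.26,0,0,0,0.5,-0.3],[-0.2,-0.26,0,0,0,0.5,-0.3],[-0.2,-0.26,0,0,0,0.5,-0.3]]"; python3 -c "
from h import *
st(); print(row(-52,-168,30,0))
im=eyes.read_camera('top');cv2.imwrite('pics/t2.png',cv2.resize(im[130:280,175:440,::-1],None,fx=3,fy=3))"
```

```text
time: 8.8
eef_pos: [0.595, -0.1142, 0.1731]
tcp_rot: [0.659, 0.752, 0.0, 0.0]
contact_force: [-0.5, -0.8, -1.5]
opening: 0.349
finger_force: 0.0
t 8.8 fence [ -54.4 -167.4  173.1] F [-0.5 -0.8 -1.5] op 0.35
[-0.0016, 0.0059, 0.3577, 0.0001, 0.0, 0.0009]
```

View pics/t2.png

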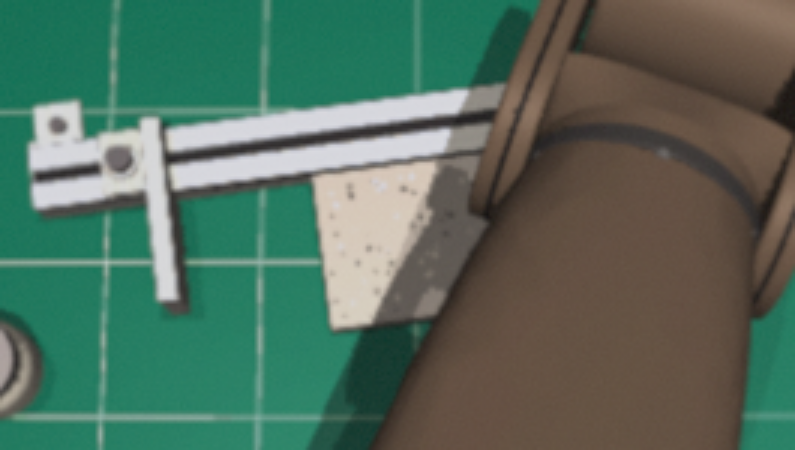

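The slab is flat against the fence, with its left edge at about (313,177) to (332,330) and its right end under the arm. I'm descending to the right of it.

```bash
python3 -m handwheel "[[0,0.005,0.12,0,0,0,-0.3],[0,0.005,0.24,0,0,0,-0.3],[0,0.005,0.32,0,0,0,-0.3],[0,0.005,0.34,0,0,0,-0.3],[0,0.005,0.355,0,0,0,-0.3],[0,0.005,0.365,0,0,0,-0.3],[0,0.005,0.367,0,0,0,-0.3],[0,0.005,0.367,0,0,0,-0.3]]"; python3 -c "
from h import *
st(); print(tofence(onz('top',[(175+a/3-.33,130+b/3-.33) for a,b in [(313,177),(332,330)]],.02))*1000)
im=eyes.read_camera('scene');cv2.imwrite('pics/s2.png',cv2.resize(im[180:340,150:400,::-1],None,fx=3,fy=3))"
```

```text
time: 9.85
eef_pos: [0.5973, -0.1142, 0.0272]
tcp_rot: [0.659, 0.752, 0.0, 0.001]
contact_force: [1.2, 0.7, -0.2]
opening: 0.351
finger_force: 0.0
t 9.85 fence [ -52.1 -167.6   27.2] F [ 1.2  0.7 -0.2] op 0.35
[[ -0.5675092    6.27945282]
 [-99.55019203   6.09717201]]
```

View pics/s2.png

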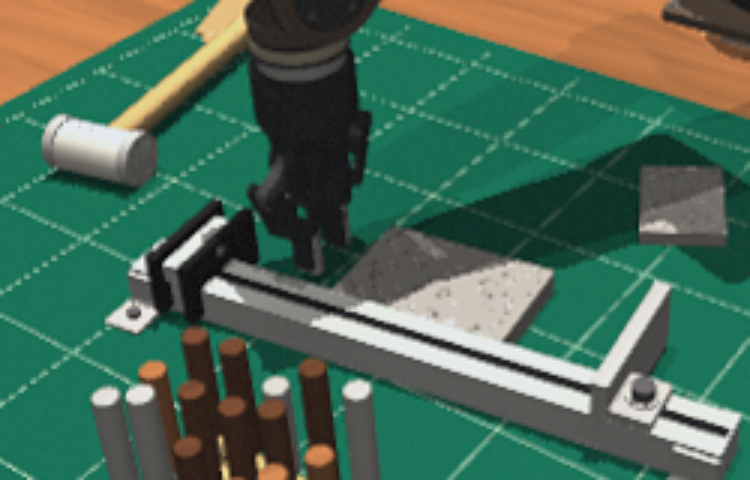

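The hand is down between the sliding stop and the slab, clear of both. Now the sideways push: tool +x is along the fence towards the end stop.

```bash
python3 -m handwheel "[[0.02,0,0.01,0,0,0,-0.3],[0.04,0,0.01,0,0,0,-0.3],[0.055,0,0.01,0,0,0,-0.3],[0.068,0,0.01,0,0,0,-0.3],[0.081,0,0.01,0,0,0,-0.3],[0.094,0,0.01,0,0,0,-0.3],[0.107,0,0.01,0,0,0,-0.3],[0.12,0,0.01,0,0,0,-0.3],[0.133,0,0.01,0,0,0,-0.3],[0.146,0,0.01,0,0,0,-0.3]]"; python3 -m handwheel "[[0.013,0,0,0,0,0,-0.3],[0.026,0,0,0,0,0,-0.3],[0.039,0,0,0,0,0,-0.3],[0.052,0,0,0,0,0,-0.3],[0.065,0,0,0,0,0,-0.3],[0.078,0,0,0,0,0,-0.3],[0.09,0,0,0,0,0,-0.3],[0.1,0,0,0,0,0,-0.3],[0.1,0,0,0,0,0,-0.3]]"; python3 -c "
from h import *
st()
im=eyes.read_camera('top');cv2.imwrite('pics/t3.png',cv2.resize(im[130:280,175:440,::-1],None,fx=3,fy=3))"
```

```text
time: 11.15
eef_pos: [0.589, -0.0557, 0.0222]
tcp_rot: [0.659, 0.752, -0.0, -0.0]
contact_force: [-1.9, -3.4, -2.6]
opening: 0.353
finger_force: 1.6
time: 12.28
eef_pos: [0.5841, -0.0157, 0.0226]
tcp_rot: [0.66, 0.752, 0.001, -0.0]
contact_force: [0.3, 0.1, 0.1]
opening: 0.352
finger_force: 0.0
t 12.28 fence [-52.5 -68.3  22.6] F [0.3 0.1 0.1] op 0.35
```

View pics/t3.png

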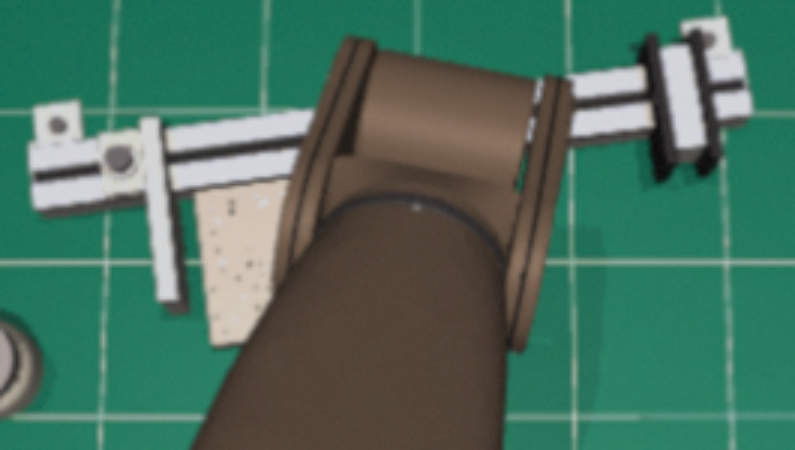

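Slab's left edge is at about (196,193) to (212,346), still on the fence and a short gap from the end-stop plate. I'll push on gently.

```bash
python3 -c "
from h import *
print(tofence(onz('top',[(175+a/3-.33,130+b/3-.33) for a,b in [(196,193),(212,346)]],.02))*1000)"; python3 -m handwheel "[[0.006,0,0,0,0,0,-0.3],[0.012,0,0,0,0,0,-0.3],[0.017,0,0,0,0,0,-0.3],[0.02,0,0,0,0,0,-0.3],[0.02,0,0,0,0,0,-0.3]]"; python3 -m handwheel "[[0.003,0,0,0,0,0,-0.3],[0.005,0,0,0,0,0,-0.3],[0.005,0,0,0,0,0,-0.3]]"; python3 -c "
from h import *
st()"
```

```text
[[ -1.10232611  81.10752176]
 [-99.7783871   81.57925637]]
time: 12.95
eef_pos: [0.5833, -0.0089, 0.0228]
tcp_rot: [0.659, 0.752, -0.0, 0.001]
contact_force: [-0.5, -5.7, 1.2]
opening: 0.355
finger_force: 2.5
time: 13.32
eef_pos: [0.5831, -0.007, 0.0228]
tcp_rot: [0.659, 0.752, -0.0, 0.001]
contact_force: [-0.6, -5.2, 1.0]
opening: 0.356
finger_force: 2.6
t 13.32 fence [-52.4 -59.5  22.8] F [-0.6 -5.2  1. ] op 0.36
```

```bash
python3 -m handwheel "[[0.003,0,0,0,0,0,-0.3],[0.006,0,0,0,0,0,-0.3],[0.006,0,0,0,0,0,-0.3]]"; python3 -m handwheel "[[0.003,0,0,0,0,0,-0.3],[0.006,0,0,0,0,0,-0.3],[0.006,0,0,0,0,0,-0.3]]"; python3 -c "
from h import *
st()"
```

```text
time: 13.7
eef_pos: [0.5828, -0.0046, 0.0228]
tcp_rot: [0.659, 0.752, -0.0, 0.001]
contact_force: [-0.4, -5.2, 1.5]
opening: 0.352
finger_force: 2.5
time: 14.08
eef_pos: [0.5826, -0.0033, 0.0228]
tcp_rot: [0.659, 0.752, -0.001, 0.001]
contact_force: [-0.6, -9.1, 0.2]
opening: 0.352
finger_force: 4.3
t 14.07 fence [-52.4 -55.8  22.8] F [-0.6 -9.1  0.2] op 0.35
```

```bash
python3 -m handwheel "[[0.004,0,0,0,0,0,-0.3],[0.008,0,0,0,0,0,-0.3],[0.008,0,0,0,0,0,-0.3]]"; python3 -m handwheel "[[-0.02,0,0,0,0,0,-0.3],[-0.06,0,0,0,0,0,-0.3],[-0.06,0,-0.2,0,0,0,-0.3],[-0.06,0,-0.3,0,0,0,-0.3],[-0.06,0,-0.3,0,0,0,-0.3]]"; python3 -c "
from h import *
st(); print(row(-122,25,150,90))"
```

```text
time: 14.45
eef_pos: [0.5827, -0.0031, 0.0229]
tcp_rot: [0.658, 0.753, -0.002, 0.004]
contact_force: [-0.1, -18.3, -1.2]
opening: 0.349
finger_force: 9.1
time: 15.08
eef_pos: [0.5887, -0.0229, 0.1489]
tcp_rot: [0.659, 0.752, 0.004, 0.005]
contact_force: [0.7, -0.6, 0.2]
opening: 0.352
finger_force: 0.0
t 15.07 fence [-48.9 -76.  148.9] F [ 0.7 -0.6  0.2] op 0.35
[0.2528, -0.1824, -0.0057, 0.0023, 0.0037, -0.4995]
```

```bash
python3 -m handwheel "[[-0.12,0.03,0,0,0,0,-0.3],[-0.25,0.07,0,0,0,0,-0.3],[-0.38,0.11,0,0,0,0,-0.3],[-0.49,0.135,0,0,0,0,-0.3],[-0.49,0.135,0,0,0,0,-0.3],[-0.49,0.135,0.1,0,0,0,-0.3],[-0.49,0.135,0.18,0,0,0,-0.3],[-0.49,0.135,0.2,0,0,0,-0.3],[-0.49,0.135,0.2,0,0,0,-0.3]]"; python3 -c "
from h import *
st(); print(row(5,-272,54,0))
im=eyes.read_camera('top');cv2.imwrite('pics/t4.png',cv2.resize(im[130:280,175:440,::-1],None,fx=3,fy=3))"
```

```text
time: 16.2
eef_pos: [0.6634, -0.2087, 0.0616]
tcp_rot: [0.659, 0.752, -0.0, -0.001]
contact_force: [0.5, 0.1, 0.5]
opening: 0.35
finger_force: 0.0
t 16.2 fence [   1.3 -269.9   61.6] F [0.5 0.1 0.5] op 0.35
[-0.0053, 0.0093, 0.0191, -0.0004, -0.0004, 0.0007]
```

View pics/t4.png

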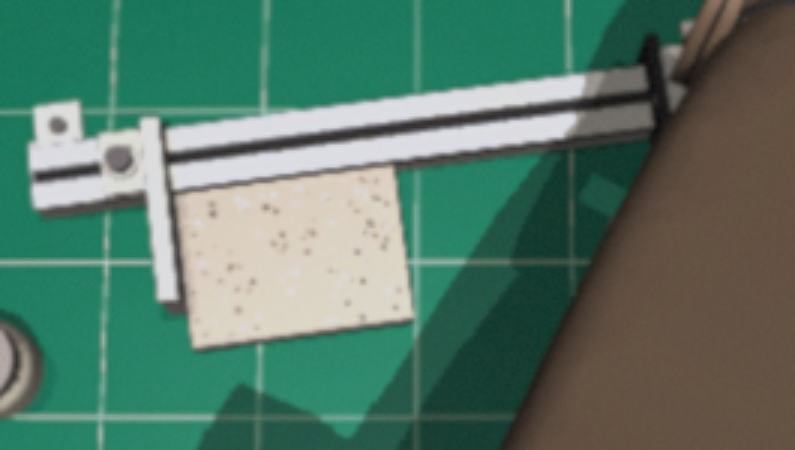

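The slab lies flush on the fence with its left edge against the end stop: far right corner at (396,166), near right at (412,320), near left at (192,350). Now the sliding stop.

```bash
python3 -c "
from h import *
print(tofence(onz('top',[(175+a/3-.33,130+b/3-.33) for a,b in [(396,166),(412,320),(192,350)]],.02))*1000)"; python3 -m handwheel "[[0,0,0.02,0,0,0,-0.3],[0,0,0.02,0,0,0,-0.3],[0.02,0,0.02,0,0,0,-0.3],[0.035,0,0.02,0,0,0,-0.3],[0.05,0,0.02,0,0,0,-0.3],[0.065,0,0.02,0,0,0,-0.3],[0.08,0,0.02,0,0,0,-0.3],[0.1,0,0.02,0,0,0,-0.3],[0.12,0,0.02,0,0,0,-0.3]]"; python3 -m handwheel "[[0.02,0,0,0,0,0,-0.3],[0.04,0,0,0,0,0,-0.3],[0.06,0,0,0,0,0,-0.3],[0.08,0,0,0,0,0,-0.3],[0.1,0,0,0,0,0,-0.3],[0.12,0,0,0,0,0,-0.3],[0.14,0,0,0,0,0,-0.3],[0.16,0,0,0,0,0,-0.3],[0.18,0,0,0,0,0,-0.3],[0.2,0,0,0,0,0,-0.3],[0.215,0,0,0,0,0,-0.3],[0.215,0,0,0,0,0,-0.3]]"; python3 -c "
from h import *
st()"
```

```text
[[  -0.30031388  -46.79823528]
 [ -99.7997276   -44.1835658 ]
 [-100.64802635   94.27101431]]
time: 17.38
eef_pos: [0.6575, -0.1617, 0.0546]
tcp_rot: [0.659, 0.752, -0.0, 0.0]
contact_force: [-0.9, -2.6, 1.9]
opening: 0.35
finger_force: 1.4
time: 18.88
eef_pos: [0.6462, -0.0756, 0.0539]
tcp_rot: [0.66, 0.752, 0.001, -0.001]
contact_force: [-0.1, 1.0, -0.2]
opening: 0.35
finger_force: 0.0
t 18.88 fence [   1.3 -135.7   53.9] F [-0.1  1.  -0.2] op 0.35
```

```bash
python3 -m handwheel "[[0.013,0,0,0,0,0,-0.3],[0.026,0,0,0,0,0,-0.3],[0.039,0,0,0,0,0,-0.3],[0.052,0,0,0,0,0,-0.3],[0.065,0,0,0,0,0,-0.3],[0.075,0,0,0,0,0,-0.3],[0.082,0,0,0,0,0,-0.3],[0.088,0,0,0,0,0,-0.3],[0.093,0,0,0,0,0,-0.3],[0.093,0,0,0,0,0,-0.3]]"; python3 -m handwheel "[[0.003,0,0,0,0,0,-0.3],[0.006,0,0,0,0,0,-0.3],[0.006,0,0,0,0,0,-0.3]]"; python3 -c "
from h import *
st()"
```

```text
time: 20.12
eef_pos: [0.6414, -0.0396, 0.0544]
tcp_rot: [0.659, 0.752, 0.0, -0.0]
contact_force: [0.8, -1.2, -1.0]
opening: 0.35
finger_force: 0.6
time: 20.5
eef_pos: [0.6412, -0.0375, 0.0544]
tcp_rot: [0.659, 0.752, -0.0, -0.0]
contact_force: [-0.1, -2.5, -0.4]
opening: 0.349
finger_force: 1.1
t 20.5 fence [  1.3 -97.2  54.4] F [-0.1 -2.5 -0.4] op 0.35
```

```bash
python3 -m handwheel "[[0.003,0,0,0,0,0,-0.3],[0.006,0,0,0,0,0,-0.3],[0.006,0,0,0,0,0,-0.3]]"; python3 -m handwheel "[[0.003,0,0,0,0,0,-0.3],[0.005,0,0,0,0,0,-0.3],[0.005,0,0,0,0,0,-0.3]]";python3 -m handwheel "[[0.002,0,0,0,0,0,-0.3],[0.004,0,0,0,0,0,-0.3],[0.004,0,0,0,0,0,-0.3]]"; python3 -c "
from h import *
st()"
```

```text
time: 20.88
eef_pos: [0.6409, -0.035, 0.0544]
tcp_rot: [0.659, 0.752, -0.0, -0.0]
contact_force: [-1.1, -2.0, -0.8]
opening: 0.348
finger_force: 1.0
time: 21.25
eef_pos: [0.6406, -0.0331, 0.0544]
tcp_rot: [0.659, 0.752, 0.0, -0.0]
contact_force: [-1.0, -2.3, 0.0]
opening: 0.346
finger_force: 1.0
time: 21.62
eef_pos: [0.6405, -0.0319, 0.0544]
tcp_rot: [0.659, 0.752, -0.0, 0.0]
contact_force: [-1.5, -3.9, 1.2]
opening: 0.35
finger_force: 1.8
t 21.62 fence [  1.3 -91.6  54.4] F [-1.5 -3.9  1.2] op 0.35
```

```bash
for i in 1; do python3 -m handwheel "[[0.002,0,0,0,0,0,-0.3],[0.004,0,0,0,0,0,-0.3],[0.004,0,0,0,0,0,-0.3]]"; done; python3 -m handwheel "[[0.002,0,0,0,0,0,-0.3],[0.004,0,0,0,0,0,-0.3],[0.004,0,0,0,0,0,-0.3]]"; python3 -c "
from h import *
st()"
```

```text
time: 22.0
eef_pos: [0.6405, -0.0317, 0.0545]
tcp_rot: [0.659, 0.752, -0.001, 0.001]
contact_force: [-1.8, -8.3, 0.3]
opening: 0.349
finger_force: 3.9
time: 22.38
eef_pos: [0.6405, -0.0317, 0.0545]
tcp_rot: [0.659, 0.752, -0.002, 0.002]
contact_force: [-1.1, -11.9, -1.1]
opening: 0.349
finger_force: 5.9
t 22.38 fence [  1.3 -91.4  54.5] F [ -1.1 -11.9  -1.1] op 0.35
```

The stop is tight (rigid, 12 N). Backing off and moving clear.

```bash
python3 -m handwheel "[[-0.03,0,0,0,0,0,-0.3],[-0.08,0,0,0,0,0,-0.3],[-0.08,0,-0.2,0,0,0,-0.3],[-0.08,0,-0.35,0,0,0,-0.3],[-0.2,-0.1,-0.4,0,0,0,-0.3],[-0.4,-0.1,-0.4,0,0,0,-0.3],[-0.6,-0.1,-0.4,0,0,0,-0.3],[-0.75,-0.1,-0.4,0,0,0,-0.3],[-0.75,-0.1,-0.4,0,0,0,-0.3],[-0.75,-0.1,-0.4,0,0,0,-0.3]]"; python3 -c "
from h import *
st()
im=eyes.read_camera('top');cv2.imwrite('pics/t5.png',cv2.resize(im[130:280,175:440,::-1],None,fx=3,fy=3))"
```

```text
time: 23.62
eef_pos: [0.6391, -0.3347, 0.2139]
tcp_rot: [0.661, 0.75, 0.0, 0.0]
contact_force: [0.4, 0.5, -0.6]
opening: 0.352
finger_force: 0.0
t 23.62 fence [ -39.  -391.7  213.9] F [ 0.4  0.5 -0.6] op 0.35
```

View pics/t5.png

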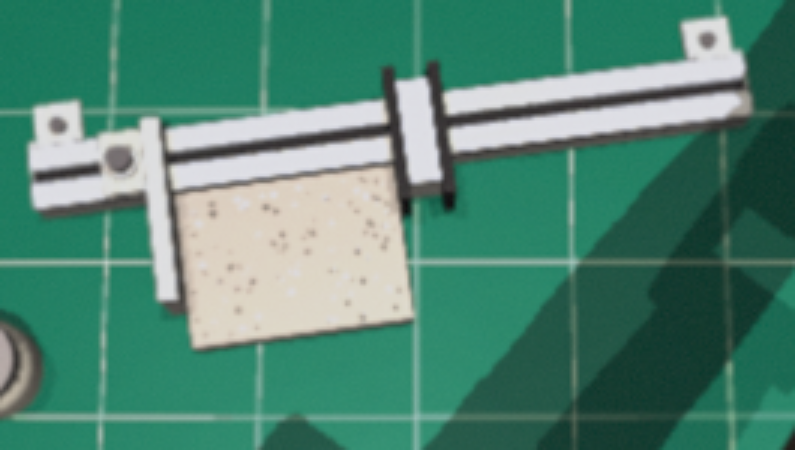

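The slab is between the end stop (inner edge about x=178) and the sliding stop's inner cheek (about x=400), with its far edge along the fence. Next I'll check squareness numerically.

```bash
python3 - <<'E'
from h import *
im=np.mean([eyes.read_camera('top') for _ in range(4)],0)
v=cv2.GaussianBlur((im[...,0]-im[...,1]).astype(np.float32),(3,3),0)  # red-green: mat negative, stone ~0+
def fit(axis,rng,lo,hi,z,sel):
    pts=[]
    for k in rng:
        a,b=lo(k),hi(k); l=(v[a:b,k] if axis==0 else v[k,a:b]); g=np.abs(np.diff(l)); i=g.argmax()
        i=(g[max(i-2,0):i+3]*np.arange(max(i-2,0),i+3)[:len(g[max(i-2,0):i+3])]).sum()/g[max(i-2,0):i+3].sum()
        pts.append((k,a+i+.5) if axis==0 else (a+i+.5,k))
    f=tofence(onz('top',pts,z))*1e3
    p=np.polyfit(f[:,sel],f[:,1-sel],1); r=f[:,1-sel]-np.polyval(p,f[:,sel]); k=abs(r)<1.5; p=np.polyfit(f[k,sel],f[k,1-sel],1)
    print(p,k.sum(),len(k))
# near edge: crop (192,350)-(412,320) -> raw
ne=lambda u:int(246.3-(u-239)*10/73.3)
fit(0,range(243,308),lambda u:ne(u)-6,lambda u:ne(u)+7,.02,1)
re=lambda r:int(307+(r-185.3)*5.33/51.3)
fit(1,range(206,233),lambda r:re(r)-6,lambda r:re(r)+9,.02,0)
# fence back top edge (mat contrast), x=+40
be=lambda u:int(130+128/3-(u-175-170/3)*(128-100)/(385-170))
fit(0,range(235,300),lambda u:be(u)-6,lambda u:be(u)+6,.03,1)
E
```

```text
[-4.50586184e-03 -1.01799378e+02] 65 65
[ 1.19795951e-02 -4.56750084e+01] 27 27
[-9.21727031e-03  4.21878734e+01] 63 65
```

All the yaws agree within 5 mrad. As a check, I'll press the slab lightly against the fence once more with spread fingers and compare the contact position with the first seating (TCP x = -109.8).

```bash
python3 -m handwheel "[[1,-0.27,0,0,0,-0.06,1],[1,-0.27,0,0,0,-0.12,1],[1,-0.27,0,0,0,-0.18,1],[1,-0.27,0,0,0,-0.24,1],[1,-0.27,0,0,0,-0.3,1],[1,-0.27,0,0,0,-0.36,1],[1,-0.27,0,0,0,-0.42,1],[1,-0.27,0,0,0,-0.48,1],[1,-0.27,0,0,0,-0.5,1],[1,-0.27,0,0,0,-0.5,1],[1,-0.27,0,0,0,-0.5,1]]"; python3 -c "
from h import *
st(); print(row(-135,24,13,90))"
```

```text
time: 25.25
eef_pos: [0.48, 0.0518, 0.2145]
tcp_rot: [-0.065, 0.998, 0.0, 0.0]
contact_force: [-0.5, 0.3, -0.1]
opening: 1.004
finger_force: 0.0
t 25.25 fence [-147.    12.1  214.5] F [-0.5  0.3 -0.1] op 1.0
[-0.03, 0.0297, 0.5037, -0.0, 0.0001, 0.0005]
```

```bash
python3 -m handwheel "[[-0.01,0.03,0.15,0,0,0,1],[-0.01,0.03,0.3,0,0,0,1],[-0.01,0.03,0.42,0,0,0,1],[-0.01,0.03,0.48,0,0,0,1],[-0.01,0.03,0.5,0,0,0,1],[-0.01,0.03,0.503,0,0,0,1],[-0.03,0.03,0.503,0,0,0,1],[-0.05,0.03,0.503,0,0,0,1],[-0.07,0.03,0.503,0,0,0,1],[-0.08,0.03,0.503,0,0,0,1],[-0.08,0.03,0.503,0,0,0,1]]"; python3 -m handwheel "[[-0.003,0,0,0,0,0,1],[-0.005,0,0,0,0,0,1],[-0.005,0,0,0,0,0,1]]"; python3 -m handwheel "[[-0.003,0,0,0,0,0,1],[-0.005,0,0,0,0,0,1],[-0.005,0,0,0,0,0,1]]";python3 -c "
from h import *
st()"
```

```text
time: 26.62
eef_pos: [0.5108, 0.0675, 0.0132]
tcp_rot: [-0.065, 0.998, -0.0, 0.0]
contact_force: [-0.7, 0.9, 0.5]
opening: 0.999
finger_force: 0.0
time: 27.0
eef_pos: [0.5123, 0.0677, 0.0131]
tcp_rot: [-0.065, 0.998, -0.0, -0.0]
contact_force: [-0.0, -0.4, -0.5]
opening: 0.997
finger_force: 0.0
time: 27.38
eef_pos: [0.5145, 0.068, 0.0132]
tcp_rot: [-0.065, 0.998, -0.0, 0.0]
contact_force: [0.3, 0.7, -0.4]
opening: 0.999
finger_force: 0.0
t 27.38 fence [-110.8   23.7   13.2] F [ 0.3  0.7 -0.4] op 1.0
```

```bash
python3 -m handwheel "[[-0.002,0,0,0,0,0,1],[-0.003,0,0,0,0,0,1],[-0.003,0,0,0,0,0,1]]"; python3 -m handwheel "[[-0.002,0,0,0,0,0,1],[-0.003,0,0,0,0,0,1],[-0.003,0,0,0,0,0,1]]";python3 -m handwheel "[[-0.002,0,0,0,0,0,1],[-0.004,0,0,0,0,0,1],[-0.004,0,0,0,0,0,1]]";python3 -c "
from h import *
st()"
```

```text
time: 27.75
eef_pos: [0.5149, 0.0681, 0.013]
tcp_rot: [-0.066, 0.998, -0.0, -0.001]
contact_force: [-3.0, 0.0, 2.9]
opening: 0.999
finger_force: 1.7
time: 28.12
eef_pos: [0.515, 0.0683, 0.0128]
tcp_rot: [-0.066, 0.998, -0.0, -0.003]
contact_force: [-7.1, -1.9, 6.1]
opening: 0.996
finger_force: 3.6
time: 28.5
eef_pos: [0.515, 0.0684, 0.0125]
tcp_rot: [-0.067, 0.998, 0.0, -0.005]
contact_force: [-10.3, -2.7, 8.5]
opening: 0.997
finger_force: 5.5
t 28.5 fence [-110.2   24.1   12.5] F [-10.3  -2.7   8.5] op 1.0
```

Contact is rigid at x ≈ -110, the same as the first seating, so the slab was already flush. Retreating.

```bash
python3 -m handwheel "[[0.02,0,0,0,0,0,1],[0.06,0,0,0,0,0,1],[0.06,0,-0.15,0,0,0,1],[0.06,0,-0.3,0,0,0,1],[0.06,0.2,-0.5,0,0,0,1],[0.06,0.4,-0.5,0,0,0,1],[0.06,0.6,-0.5,0,0,0,1],[0.06,0.8,-0.5,0,0,0,1],[0.06,0.8,-0.5,0,0,0,1],[0.06,0.8,-0.5,0,0,0,1],[0.06,0.8,-0.5,0,0,0,1]]"; python3 -c "
from h import *
st()
im=eyes.read_camera('top');cv2.imwrite('pics/t6.png',im[:,:,::-1])"
```

```text
time: 29.88
eef_pos: [0.4526, 0.3848, 0.2133]
tcp_rot: [-0.067, 0.998, 0.001, 0.001]
contact_force: [0.3, -0.4, -0.1]
opening: 1.0
finger_force: 0.0
t 29.88 fence [-131.4  345.8  213.3] F [ 0.3 -0.4 -0.1] op 1.0
```

View pics/t6.png

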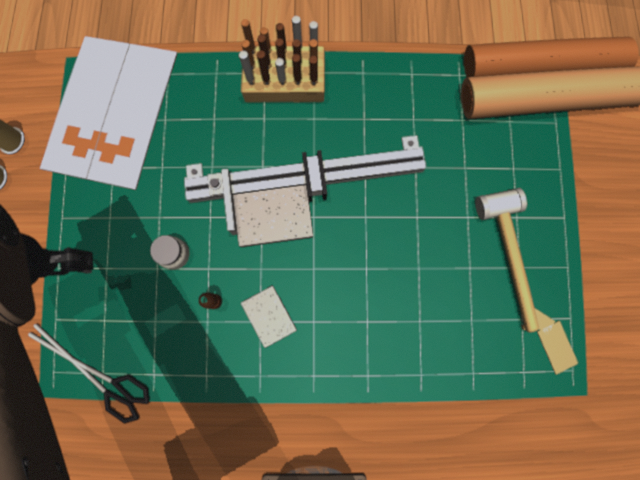

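The slab, around (273,215), is trapped between the end stop and the sliding stop. The jar, slicker and mallet are where they were, and the hand is clear.

```bash
python3 -c "
from plant import ctrl
print(ctrl.sign_off())"
```

```text
the job is handed in; nothing more can be done
None
```

The slab is flat against the fence, up against the end stop and trapped by the sliding stop; the mallet, jar and slicker are untouched, the hand is clear, and the job was handed in at about 30 s.

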